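# Dock the sample carrier beside the bioreactor

### The job

Dock the sample carrier: with a fingertip, slowly push the blue carrier board along its two rails towards the bioreactor until it drops into the locating notches and lies flat on the rails, then push the red thumb piece of the lock bolt all the way in so that the bolt covers the edge of the board. Push only: do not lift the carrier, do not touch or upset the two sample cups riding on it, and leave the things standing round the dock where they are.

Things in the scene. Friction and masses are not known exactly. Their poses are not given: they have to be found in the camera images.
- dock: Fixed dock: dark base plate 132 x 368 x 8 mm, two aluminium rails. Origin: bench top, mid-way between the rails. Its -y is the docking direction (to the bioreactor), +x away from the robot. Rail tops 24 mm high, at x 31 to 55.5 mm either side, guide lips outside to 35 mm; rails run y -160 to +200 mm, no end stops. Between them the plate top is at 8 mm. Bolt housing 51 mm high at x -62 to -90
- seat (a point): Where the carrier's origin comes to lie when it has dropped home: on the dock's centre line at y = -30 mm, z = 24 mm (level with the rail tops), 2 mm play along the rails. The square notches, 13.6 mm long, are cut in the rail tops 75 mm ahead of and behind this point
- carrier: Loose blue board 108 x 200 (along the rails) x 12 mm, 0.6 kg. Origin: centre of its underside, axes as the dock's. Rides on four 7 mm pins, underside at 31 mm; needs 3 to 7 N. Starts 50 to 100 mm short of the seat. Over the notches it drops 7 mm flat onto the rails (24 mm) and stops hard; at 5 cm/s it drops, at 25 cm/s the cups tip over. Finger friction may hold its rear up until withdrawn
- push_tab (a point): On the carrier's upright rear (+y) face, 100 mm behind its origin and 20 mm above its underside. Here a black tab 50 wide x 8 x 22 mm high stands flush with the board's rear edge, so the face runs from the underside to 33 mm above it. Push this face along the dock's -y
- bolt_thumb (a point): Centre of the outer (near, -x) face of the red thumb piece of the lock bolt, 24 wide x 25 mm high (38 to 63 mm over the bench). Push here along the dock's +x, level
- lock_bolt (a joint): Slide of the lock bolt, in m: 0 drawn out, 0.024 fully in (hard stop); it moves along the dock's +x, takes about 2.5 N and stays where it is left. Its blade, 24.5 wide x 6 mm, runs 38 mm over the bench, 2 mm above the seated board; a board that has not dropped stands in its way
- cup_red: Sample cup with red lid, 51 mm across x 64 mm high, standing loose in a white collar 10 mm high on the carrier, 60 mm ahead (-y) of the carrier's origin. Origin: centre of its underside. Not to be touched
- cup_white: Sample cup with white lid, same size, in the second collar, 5 mm behind (+y) the carrier's origin. Origin: centre of its underside. Not to be touched
- petri: Bystander: clear petri dish with lid, 62 mm across x 14 mm high, on the far side of the dock. Origin: centre of its underside
- feed_bottle: Bystander: clear lab bottle with blue cap, 56 mm across x 102 mm high, on the far side of the dock. Origin: centre of its underside
- ferrule: Bystander: steel pipe ferrule, 50 mm across x 30 mm high, on the bench on the near side of the dock. Origin: centre of its underside

How it is judged:
On the way, in this order (a step that is already met when the one before it is completed fails the run):
1. the carrier has dropped into the notches and lies flat on the rails, with the lock bolt still drawn (z of carrier in the frame of dock below 0.0255 m and angle between carrier's own z axis and vertical below 0.02 rad and y of carrier in the frame of dock between -0.034 and -0.026 m and value of joint lock_bolt below 0.008 m), for 0.2 s.
2. the lock bolt is pushed in over the edge of the board (value of joint lock_bolt above 0.021 m), for 0.2 s.
At the end, for the whole second after the job is handed in: The carrier lies flat in its seat (underside within 1.5 mm of the rail tops, within 4 mm of the seat along the rails, tilted less than 0.02 rad) and at rest, the lock bolt is in by more than 21 of its 24 mm, both cups stand upright in their collars (z of carrier in the frame of dock below 0.0255 m and angle between carrier's own z axis and vertical below 0.02 rad and y of carrier in the frame of dock between -0.034 and -0.026 m and value of joint lock_bolt above 0.021 m and linear speed of carrier below 0.02 m/s and angle between each of cup_red, cup_white's own z axis and vertical below 0.1 rad and z of each of cup_red, cup_white in the frame of carrier below 0.015 m); the robot touches nothing.
It fails at once if the carrier is lifted off its rails (more than 8 mm above its sliding height) (z of carrier in the frame of dock above 0.039 m).
It fails at once if a sample cup is touched by the robot (contact force between any of the fingers, the arm and cup_red above 1 N or contact force between any of the fingers, the arm and cup_white above 1 N).
It fails at once if a sample cup is upset (tilted more than 0.35 rad) (angle between any of cup_red, cup_white's own z axis and vertical above 0.35 rad).
It fails at once if a bystander is moved more than 20 mm (distance of any of petri, feed_bottle, ferrule from where it was at the start of the episode above 0.02 m).
It also fails if it takes over 40 s, if anything falls off the work surface, if the arm or the gripper's body presses on something with over 40 N, if the wrist force passes 120 N, or if a joint passes its speed limit or range.

### The arm

A 6-joint arm with a two-finger parallel gripper is mounted at the origin on a cart in front of the work surface, level with it; the furniture and walls round the work are solid. World frame = base frame: x ahead of the robot, y to its left, z up, the work surface at z = 0. Lengths are in m, angles in rad, forces in N, time in s.
With the tool pointing down it reaches from about 0.4 to 0.925 m from the base axis. Payload 3.4 kg.
Tool frame: the origin (TCP) lies on the centre line of the jaws, within the pads' length; the fingertips stand 14 mm ahead of it and the grasp point (between the pads) lies 5 mm behind it; z points along the fingers, y is the line along which they close (so a half turn about z gives the same grasp; the last joint's range is limited). The gripper opens to 85 mm and grips with 20 to 120 N. Pads are 22 mm wide; open, the fingers measure 114 mm over their backs; the gripper's body (76 mm by 85 mm) begins 54 mm behind the grasp point. The pads swing forward as they close: fully open they stand 13 mm farther back than shut.
Start: joints at [-1.397, 0.307, 1.506, -0, 1.328, -0.073], TCP at [0.14, -0.558, 0.245] pointing down, gripper open.
Joint ranges: [-3.12, 3.12], [-1.05, 2.28], [0.14, 2.33], [-1.42, 4.57], [0.1, 2.73], [-2.68, 2.68]. Speed limits (rad/s): [2.57, 2.57, 3.14, 3.14, 3.14, 3.14].

### API

Orientations are given as a unit quaternion [w, x, y, z].
In Python, from bench import monitor, optics, close_job gives the robot as it stands.
- The arm moves only by the tool step_arm, never from a script. Its argument "plan" is a list of rows, each a list of 7 numbers: the shift along the tool's x, y, z in mm, then the turn, a rotation vector about the tool's x, y, z in rad, then the opening in per cent of the stroke, from 0 (shut) to 100 (fully open). A call has 1 to 5 rows; each row is the pose to reach, as a shift and turn from the pose commanded when the call began, along the tool's axes at that moment; what a row does not reach only later rows make up. A row lasts 1/12 s, in which the tool goes at most 41.7 mm and 7.16 degrees, less where a joint would pass 70% of its speed; a pose out of reach is approached as far as the arm can. A call with a gripper value outside its range is refused whole. The fingers move at their own pace and stop on an object; "force" is the grip in N (left out, the last holds). Time passes only in rows, so rows that repeat a pose let the fingers close. It gives the time, the measured TCP pose, the force, the opening and the grip force at its end, in the units of the state.
- monitor.get_obs(): the state, without advancing time (a new reading comes with each control period).
- optics.read_camera(name): name is "scene" or "side" or "wrist"; returns a dict with "img" (384x512x3 uint8, blue, green, red), "fov_y" (degrees; the focal length in pixels is half the picture's height over the tangent of half this angle, whatever the lens; pixels are square), "cx", "cy" (the principal point, pixels), "distortion" ([k1, k2, p1, p2, k3] as OpenCV has them; the pictures are not rectified), "R" (3x3) and "t" (3): a world point X has camera coordinates R X + t. Camera axes: x right, y down, z forward; pixel columns grow to the right and rows downward; lengths in m; the calibration is good to about 2 mm. A picture is of the moment at which its call begins. There is no depth.
- close_job(): hands the job in; it is judged then, once.
The state is a dict: "clock": time; "joints": joint angles; "qvel": joint speeds; "joint_torque": joint torques, N m; "position": TCP position; "tcp_rot": TCP orientation; "ft_force": force on the tool from outside, world axes, zero at the start; "ft_torque": the same for the moment, N m; "gripper_width": finger opening in m; "grip_force": force on a finger pad.
Only numpy, scipy, OpenCV 4.12 (cv2) and the standard library are available. Lean on these libraries where they do the work, as an engineer would, in place of code of your own. Each camera call takes 0.05 s, during which the arm holds its last target. There are 200 camera calls.

## Working session

There is one attempt and no reset: what is moved stays moved. The work goes in short steps, Python scripts to look and compute and a tool call to move; the robot and the scene stay as the last step left them, time stands still between calls to the robot, and variables do not carry over. Pictures are saved under pics/ and viewed, at most 10 in all, crops included, and the job is handed in when it is done.

Besides the shell and the picture viewer there is one more tool, called after "Emit:" by a JSON object that holds its "api" and its "payload". step_arm: Moves the arm, as the interface text tells. Its arguments: {"type":"object","properties":{"plan":{"type":"array","items":{"type":"array","items":{"type":"number"}}},"force":{"type":"number"}},"required":["plan"]}

```bash
mkdir -p pics; python3 - <<'E'
from bench import monitor, optics
import cv2, pickle
o=monitor.get_obs(); print({k:o[k] for k in('clock','position','tcp_rot','ft_force','gripper_width')})
for n in('scene','side'):
    c=optics.read_camera(n); pickle.dump(c,open(n+'.pkl','wb')); cv2.imwrite(f'pics/{n}0.png',c['img'])
    print(n,c['fov_y'],c['cx'],c['cy'],c['distortion'],c['R'],c['t'])
E
```

```text
{'clock': 0.0, 'position': array([ 0.14034068, -0.55691388,  0.24435682]), 'tcp_rot': array([-1.05225968e-03,  9.92395893e-01,  1.23082421e-01, -4.25044806e-05]), 'ft_force': array([-0.76538621,  0.55065741, -0.65042156]), 'gripper_width': 0.0856125558183254}
scene 53.01791072104431 252.7343165911758 195.3358541511504 [0.01555415 0.         0.         0.         0.        ] [[-0.72057644 -0.69333207  0.00776117]
 [-0.40541868  0.41221621 -0.81591267]
 [ 0.56249914 -0.59107397 -0.57812306]] [0.5253388  0.20796739 0.67997686]
side 42.5832144647844 252.33724227727745 189.80037522141384 [-0.21188517  0.          0.          0.          0.        ] [[-0.99206483 -0.12468399  0.0161643 ]
 [-0.08942369  0.60937662 -0.78782202]
 [ 0.08837864 -0.78301599 -0.61569081]] [0.58593855 0.00633143 0.95802915]
```

View pics/scene0.png

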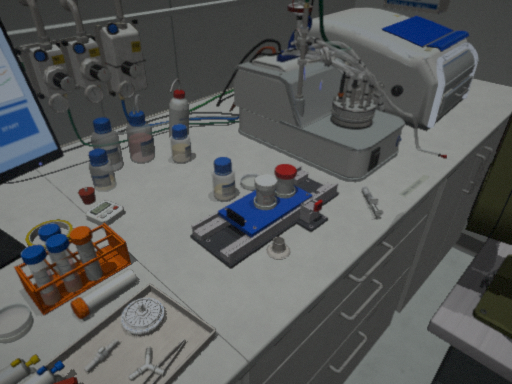

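View pics/side0.png

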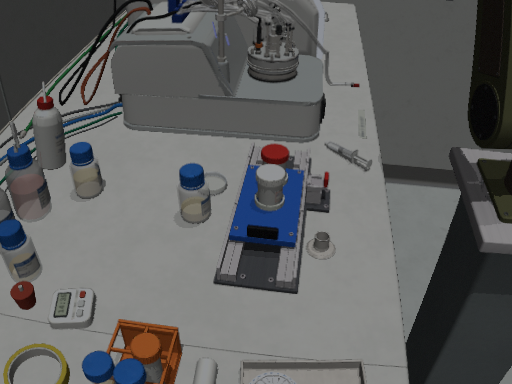

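The dock is centred near pixel (265,215) in both pictures. The carrier is mid-dock, the thumb piece is on the near side, and the ferrule stands beside the rails at about (320,242) in side. I'll zoom in for corner positions.

```bash
python3 - <<'E'
import cv2,pickle,numpy as np
a=pickle.load(open('scene.pkl','rb'))['img'][150:270,185:345]
b=pickle.load(open('side.pkl','rb'))['img'][140:295,205:345]
cv2.imwrite('pics/a.png',cv2.resize(a,None,fx=5,fy=5,interpolation=cv2.INTER_CUBIC))
cv2.imwrite('pics/b.png',cv2.resize(b,None,fx=3.8,fy=3.8,interpolation=cv2.INTER_CUBIC))
E
```

```text
(no output)
```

View pics/a.png

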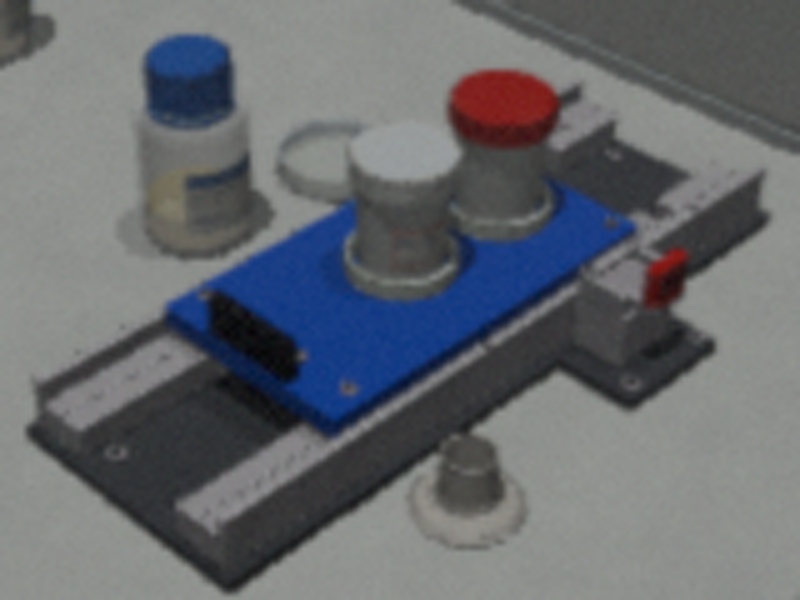

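View pics/b.png

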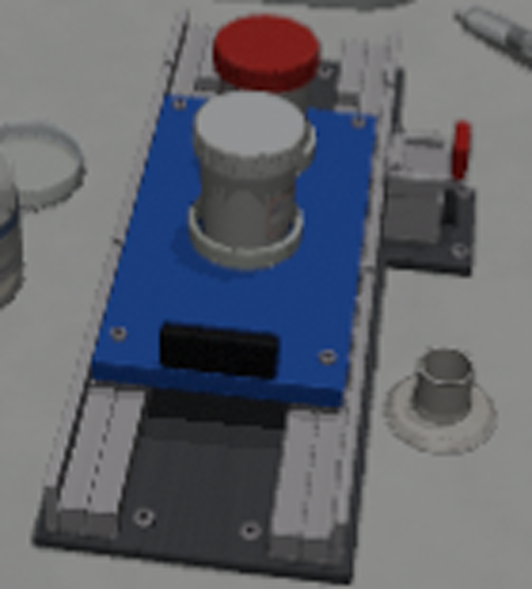

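Crop a (scene) shows the carrier's top corners at (168,308), (335,420) and (635,228), and the thumb at (665,280). Crop b (side) shows them at (93,375), (343,390), (375,115) and (165,97), with plate corners at (33,545) and (352,580). Next I fit the dock pose, yaw and carrier offset together.

```bash
cat > h.py <<'E'
import numpy as np,cv2,pickle
def proj(c,P):
    f=192/np.tan(np.radians(c['fov_y'])/2)
    K=np.array([[f,0,c['cx']],[0,f,c['cy']],[0,0,1.]])
    return cv2.projectPoints(np.asarray(P,float).reshape(-1,3),cv2.Rodrigues(np.array(c['R']))[0],np.array(c['t'],float),K,np.array(c['distortion'],float))[0][:,0]
def d2w(p,P):
    P=np.asarray(P,float).reshape(-1,3); c,s=np.cos(p[2]),np.sin(p[2])
    return np.c_[p[0]+c*P[:,0]-s*P[:,1],p[1]+s*P[:,0]+c*P[:,1],P[:,2]]
E
python3 - <<'E'
from h import *
from scipy.optimize import least_squares
C={n:pickle.load(open(n+'.pkl','rb')) for n in('scene','side')}
# cam,u,v,x,y,z,oncarrier
D=[('scene',168,308,54,100,43,1),('scene',335,418,-54,100,43,1),('scene',635,228,-54,-100,43,1),
('scene',175,507,-31,200,24,0),('scene',80,432,31,200,24,0),('scene',230,592,-66,204,0,0),('scene',28,432,66,204,4,0),
('side',93,373,54,100,43,1),('side',343,389,-54,100,43,1),('side',375,115,-54,-100,43,1),('side',165,97,54,-100,43,1),
('side',33,545,66,204,0,0),('side',352,581,-66,204,0,0)]
def px(n,u,v):
    k,o=(5,(185,150)) if n=='scene' else (3.8,(205,140)); return np.array([(u+.5)/k-.5+o[0],(v+.5)/k-.5+o[1]])
def res(p):
    return np.concatenate([proj(C[n],d2w(p,[x/1e3,y/1e3+p[3]*k,z/1e3]))[0]-px(n,u,v) for n,u,v,x,y,z,k in D])
s=least_squares(res,[.45,-.3,0,.05],loss='soft_l1'); p=s.x
print(p.round(4)); print(res(p).reshape(-1,2).round(1))
np.save('p.npy',p)
for n in C: print(n,-np.array(C[n]['R']).T@C[n]['t'])
print('tab',d2w(p,[0,.1+p[3],.051]),'seat',d2w(p,[0,-.03,.024]), 'docked rear',d2w(p,[0,.07,.044]))
# thumb: scan dock x,y at z=.0505 for both views
T=[('scene',665,280),('side',461,150)]
f=lambda q:np.concatenate([proj(C[n],d2w(p,q))[0]-px(n,u,v) for n,u,v in T])
t=least_squares(f,[-.1,-.03,.05]); print('thumb dock',t.x,f(t.x),d2w(p,t.x))
Fv=[('scene',468,490),('side',443,390)]
f=lambda q:np.concatenate([proj(C[n],d2w(p,q))[0]-px(n,u,v) for n,u,v in Fv])
t=least_squares(f,[-.1,.1,.01]); print('ferrule dock',t.x,f(t.x),d2w(p,t.x))
E
```

```text
[ 0.5415  0.1157 -0.0219  0.037 ]
[[-2.  -0.4]
 [-0.8  0.9]
 [ 0.4 -0.7]
 [ 0.6 -0.5]
 [ 0.1 -0.3]
 [ 0.2  1.2]
 [-0.4 -0.1]
 [-0.8 -2.9]
 [ 0.6  0.5]
 [ 0.5 -0.2]
 [-0.5 -1. ]
 [ 0.1 -0.1]
 [ 0.4  0.7]]
scene [0.08037423 0.68042333 0.55871629]
side [0.49718589 0.81935107 0.5853665 ]
tab [[0.54452552 0.25272795 0.051     ]] seat [[0.54086584 0.0857517  0.024     ]] docked rear [[0.54305705 0.18572769 0.044     ]]
thumb dock [-0.09621307 -0.0275235   0.05206815] [ 0.02145466 -0.06569083  0.00331275  0.05728166] [[0.44473014 0.09033583 0.05206815]]
ferrule dock [-0.09667101  0.0985087   0.01147417] [ 0.29141201 -0.77801769  0.06260613  0.67372839] [[0.44703394 0.21634781 0.01147417]]
```

The thumb comes out at dock (-96,-28,52) mm, which matches its spec. The two far-rear corners I picked were on the underside, so I'll drop them. I also check the bioreactor's footprint for the transit.

```bash
python3 - <<'E'
from h import *
from scipy.optimize import least_squares
C={n:pickle.load(open(n+'.pkl','rb')) for n in('scene','side')}
def px(n,u,v):
    k,o=(5,(185,150)) if n=='scene' else (3.8,(205,140)); return np.array([(u+.5)/k-.5+o[0],(v+.5)/k-.5+o[1]])
D=[('scene',335,418,-54,100,43,1),('scene',635,228,-54,-100,43,1),
('scene',175,507,-31,200,24,0),('scene',80,432,31,200,24,0),('scene',230,592,-66,204,0,0),('scene',28,432,66,204,4,0),
('side',93,362,54,100,43,1),('side',343,389,-54,100,43,1),('side',375,115,-54,-100,43,1),('side',165,97,54,-100,43,1),
('side',33,545,66,204,0,0),('side',352,581,-66,204,0,0)]
res=lambda p:np.concatenate([proj(C[n],d2w(p,[x/1e3,y/1e3+p[3]*k,z/1e3]))[0]-px(n,u,v) for n,u,v,x,y,z,k in D])
s=least_squares(res,[.54,.11,0,.05],loss='soft_l1'); p=s.x; np.save('p.npy',p)
print(p.round(4),abs(s.fun).max()); 
for k,q in dict(tab=[0,.1+p[3],.051],dockedrear=[0,.07,.044],thumb=[-.1,-.0275,.052]).items(): print(k,d2w(p,q).round(4))
def ray(n,u,v,z):
    f=lambda q:proj(C[n],[q[0],q[1],z])[0]-[u,v]
    return least_squares(f,[.5,0]).x.round(3)
for n,u,v in(('side',320,137),('side',126,122),('scene',363,173),('scene',240,128),('scene',400,145)): print(n,u,v,ray(n,u,v,0))
print('machine top edge', [ray('side',325,83,z) for z in (.1,.15)])
E
```

```text
[ 0.5417  0.1157 -0.0222  0.0368] 1.1415115563690676
tab [[0.5447 0.2524 0.051 ]]
dockedrear [[0.5432 0.1857 0.044 ]]
thumb [[0.4411 0.0904 0.052 ]]
side 320 137 [ 0.454 -0.14 ]
side 126 122 [ 0.911 -0.141]
scene 363 173 [ 0.482 -0.179]
scene 240 128 [ 0.923 -0.141]
scene 400 145 [ 0.486 -0.404]
machine top edge [array([ 0.453, -0.213]), array([ 0.457, -0.107])]
```

The dock fit is good: the worst residual is 1.1 px and 67 mm of travel remain. The machine occupies x>0.45, y<-0.12, so I'll pass on its near side with the gripper shut.

Emit:
{"api": "step_arm", "payload": {"plan": [[27, -29, 0, 0, 0, 0, 0], [54, -58, 0, 0, 0, 0, 0], [81, -87, 0, 0, 0, 0, 0], [108, -116, 0, 0, 0, 0, 0], [135, -145, 0, 0, 0, 0, 0]], "force": 30}}

```text
clock: 0.52
position: [0.2362, -0.3821, 0.2448]
tcp_rot: [-0.001, 0.992, 0.123, -0.0]
ft_force: [0.3, -1.0, 0.5]
gripper_width: 0.0255
grip_force: 0.0
```

Emit:
{"api": "step_arm", "payload": {"plan": [[30, -28, 0, 0, 0, 0, 0], [60, -56, 0, 0, 0, 0, 0], [90, -84, 0, 0, 0, 0, 0], [118, -112, 0, 0, 0, 0, 0], [147, -140, 0, 0, 0, 0, 0]]}}

```text
clock: 0.93
position: [0.3445, -0.2104, 0.2452]
tcp_rot: [-0.0, 0.992, 0.123, -0.0]
ft_force: [0.2, -0.2, 1.0]
gripper_width: 0.0002
grip_force: 0.0
```

Emit:
{"api": "step_arm", "payload": {"plan": [[20, -34, 0, 0, 0, 0, 0], [40, -68, 0, 0, 0, 0, 0], [60, -102, 0, 0, 0, 0, 0], [80, -136, 0, 0, 0, 0, 0], [101, -171, 0, 0, 0, 0, 0]]}}

```text
clock: 1.35
position: [0.4001, -0.02, 0.2452]
tcp_rot: [0.0, 0.992, 0.123, -0.0]
ft_force: [0.5, -0.9, -0.9]
gripper_width: 0.0
grip_force: 0.0
```

Emit:
{"api": "step_arm", "payload": {"plan": [[20, -32, 0, 0, 0, 0.054, 0], [40, -64, 0, 0, 0, 0.108, 0], [60, -96, 0, 0, 0, 0.162, 0], [80, -128, 0, 0, 0, 0.216, 0], [102, -160, 0, 0, 0, 0.269, 0]]}}

```text
clock: 1.77
position: [0.4597, 0.1601, 0.245]
tcp_rot: [0.0, 1.0, -0.012, -0.0]
ft_force: [1.1, -0.9, -0.1]
gripper_width: -0.0003
grip_force: 0.0
```

Emit:
{"api": "step_arm", "payload": {"plan": [[20, -32, 0, 0, 0, 0, 0], [40, -64, 0, 0, 0, 0, 0], [60, -96, 10, 0, 0, 0, 0], [83, -134, 40, 0, 0, 0, 0], [83, -134, 80, 0, 0, 0, 0]]}}

```text
clock: 2.18
position: [0.5522, 0.2958, 0.1744]
tcp_rot: [-0.004, 1.0, -0.01, 0.006]
ft_force: [1.8, -0.1, -0.4]
gripper_width: 0.0003
grip_force: 0.0
```

```bash
python3 - <<'E'
from bench import monitor, optics
import cv2, pickle,numpy as np
from h import *
o=monitor.get_obs(); print(o['clock'],o['position'],o['ft_force'])
c=optics.read_camera('wrist'); p=np.load('p.npy')
im=cv2.resize(c['img'],None,fx=1.5,fy=1.5)
for q in ([0,.1368,.064],[.054,.1368,.043],[-.054,.1368,.043],[-.1,-.0275,.052],[-.031,.2,.024],[.031,.2,.024]):
    u=proj(c,d2w(p,q))[0]*1.5; print(q,u.round()); 
    if 0<u[0]<768 and 0<u[1]<576: cv2.circle(im,(int(u[0]),int(u[1])),4,(0,255,255),1)
cv2.imwrite('pics/w1.png',im)
E
```

```text
2.1833 [0.55217128 0.29583536 0.1743593 ] [ 1.82983284 -0.05212474 -0.40015281]
[0, 0.1368, 0.064] [452. 307.]
[0.054, 0.1368, 0.043] [451. 214.]
[-0.054, 0.1368, 0.043] [444. 374.]
[-0.1, -0.0275, 0.052] [670. 437.]
[-0.031, 0.2, 0.024] [353. 333.]
[0.031, 0.2, 0.024] [352. 246.]
```

View pics/w1.png

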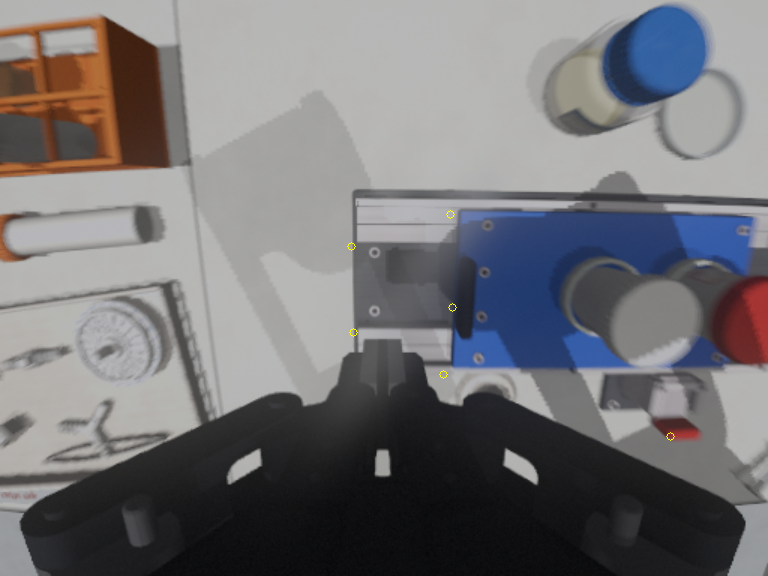

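The carrier's rear edge is at px x≈460 and the thumb at (677,430), both within about 5 mm of the model. The fingers are clear behind the tab. Next: descend so the fingertips are at z≈40 mm.

Emit:
{"api": "step_arm", "payload": {"plan": [[0, 0, 0, 0, 0, 0, 0], [0, 0, 36, 0, 0, 0, 0], [0, 0, 72, 0, 0, 0, 0], [0, 0, 108, 0, 0, 0, 0], [0, 0, 111, 0, 0, 0, 0]]}}

```text
clock: 2.65
position: [0.5414, 0.2866, 0.056]
tcp_rot: [0.002, 1.0, -0.011, -0.005]
ft_force: [-1.8, 0.6, -1.2]
gripper_width: 0.0001
grip_force: 0.0
```

Emit:
{"api": "step_arm", "payload": {"plan": [[0, 0, 0, 0, 0, 0, 0]]}}

```text
clock: 2.73
position: [0.544, 0.2879, 0.0597]
tcp_rot: [0.001, 1.0, -0.011, -0.002]
ft_force: [0.6, 0.0, 1.6]
gripper_width: -0.0001
grip_force: 0.0
```

Emit:
{"api": "step_arm", "payload": {"plan": [[0, 3, 3, 0, 0, 0, 0], [0, 6, 4, 0, 0, 0, 0], [0, 9, 4, 0, 0, 0, 0], [0, 12, 4, 0, 0, 0, 0], [0, 15, 4, 0, 0, 0, 0]]}}

```text
clock: 3.15
position: [0.546, 0.2742, 0.0578]
tcp_rot: [-0.0, 1.0, -0.011, 0.001]
ft_force: [-0.4, -0.6, 0.7]
gripper_width: -0.0003
grip_force: 0.0
```

Emit:
{"api": "step_arm", "payload": {"plan": [[0, 3, 1, 0, 0, 0, 0], [0, 6, 2, 0, 0, 0, 0], [0, 9, 2, 0, 0, 0, 0], [0, 12, 2, 0, 0, 0, 0], [0, 15, 2, 0, 0, 0, 0]]}}

```text
clock: 3.57
position: [0.5451, 0.2602, 0.0543]
tcp_rot: [-0.001, 1.0, -0.012, 0.0]
ft_force: [0.4, 5.9, -1.5]
gripper_width: -0.0003
grip_force: 2.6
```

Contact is made (5.9 N). I keep pushing at about 4 cm/s.

Emit:
{"api": "step_arm", "payload": {"plan": [[0, 3.5, 0, 0, 0, 0, 0], [0, 7, 0, 0, 0, 0, 0], [0, 10.5, 0, 0, 0, 0, 0], [0, 14, 0, 0, 0, 0, 0], [0, 17.5, 0, 0, 0, 0, 0]]}}

```text
clock: 3.98
position: [0.5449, 0.243, 0.0543]
tcp_rot: [-0.001, 1.0, -0.011, 0.0]
ft_force: [0.2, 5.0, -0.8]
gripper_width: 0.0003
grip_force: 2.6
```

Emit:
{"api": "step_arm", "payload": {"plan": [[0, 3.5, 0, 0, 0, 0, 0], [0, 7, 0, 0, 0, 0, 0], [0, 10.5, 0, 0, 0, 0, 0], [0, 14, 0, 0, 0, 0, 0], [0, 17.5, 0, 0, 0, 0, 0]]}}

```text
clock: 4.4
position: [0.5445, 0.2255, 0.0543]
tcp_rot: [-0.001, 1.0, -0.011, 0.0]
ft_force: [-0.4, 5.5, -1.1]
gripper_width: -0.0003
grip_force: 2.6
```

Emit:
{"api": "step_arm", "payload": {"plan": [[0, 3.5, 0, 0, 0, 0, 0], [0, 7, 0, 0, 0, 0, 0], [0, 10.5, 0, 0, 0, 0, 0], [0, 14, 0, 0, 0, 0, 0], [0, 17, 0, 0, 0, 0, 0]]}}

```text
clock: 4.82
position: [0.5441, 0.2083, 0.0542]
tcp_rot: [-0.001, 1.0, -0.011, 0.0]
ft_force: [0.2, 5.0, -0.8]
gripper_width: -0.0
grip_force: 2.5
```

Emit:
{"api": "step_arm", "payload": {"plan": [[0, 3, 0, 0, 0, 0, 0], [0, 6, 0, 0, 0, 0, 0]]}}

```text
clock: 4.98
position: [0.5435, 0.201, 0.0541]
tcp_rot: [0.0, 1.0, -0.011, -0.0]
ft_force: [-1.2, -0.1, -1.1]
gripper_width: -0.0003
grip_force: 0.0
```

Emit:
{"api": "step_arm", "payload": {"plan": [[0, 2, 0, 0, 0, 0, 0], [0, 4, 0, 0, 0, 0, 0]]}}

```text
clock: 5.15
position: [0.5433, 0.1977, 0.0541]
tcp_rot: [-0.001, 1.0, -0.011, -0.0]
ft_force: [-0.6, 6.1, -2.1]
gripper_width: 0.0002
grip_force: 2.6
```

Emit:
{"api": "step_arm", "payload": {"plan": [[0, 2, 0, 0, 0, 0, 0]]}}

```text
clock: 5.23
position: [0.5434, 0.1963, 0.0542]
tcp_rot: [-0.001, 1.0, -0.012, 0.0]
ft_force: [-1.1, 12.5, -1.1]
gripper_width: 0.0003
grip_force: 6.4
```

Force rose to 12.5 N, so the carrier has hit the stop. Now I withdraw, raise, and check from the side.

Emit:
{"api": "step_arm", "payload": {"plan": [[0, -4, 0, 0, 0, 0, 0], [0, -16, 0, 0, 0, 0, 0], [0, -40, 0, 0, 0, 0, 0], [0, -40, -40, 0, 0, 0, 0], [0, -40, -80, 0, 0, 0, 0]]}}

```text
clock: 5.65
position: [0.5421, 0.2356, 0.1316]
tcp_rot: [0.002, 1.0, -0.01, -0.004]
ft_force: [1.1, 0.1, -0.0]
gripper_width: 0.0003
grip_force: 0.0
```

```bash
python3 - <<'E'
from bench import optics
from h import *
p=np.load('p.npy')
o=[]
for n,(y0,y1,x0,x1) in dict(scene=(150,270,185,345),side=(140,295,205,345)).items():
    c=optics.read_camera(n); im=c['img'][y0:y1,x0:x1]; im=cv2.resize(im,None,fx=3,fy=3,interpolation=cv2.INTER_CUBIC)
    for z,col in((.036,(0,255,0)),(.043,(0,255,255))):
        Q=proj(c,d2w(p,[[a*.054,b*.1-.03,z] for a,b in((1,1),(-1,1),(-1,-1),(1,-1))]))
        cv2.polylines(im,[((Q-[x0,y0]+.5)*3).astype(np.int32)],True,col,1)
    o.append(im)
h=max(i.shape[0] for i in o); o=[cv2.copyMakeBorder(i,0,h-i.shape[0],0,0,cv2.BORDER_CONSTANT) for i in o]
im=np.hstack(o); s=min(1,800/im.shape[1]); print(im.shape); cv2.imwrite('pics/c.png',cv2.resize(im,(800,int(im.shape[0]*800/im.shape[1])) if s<1 else im.shape[1::-1]))
E
```

```text
(465, 900, 3)
```

View pics/c.png

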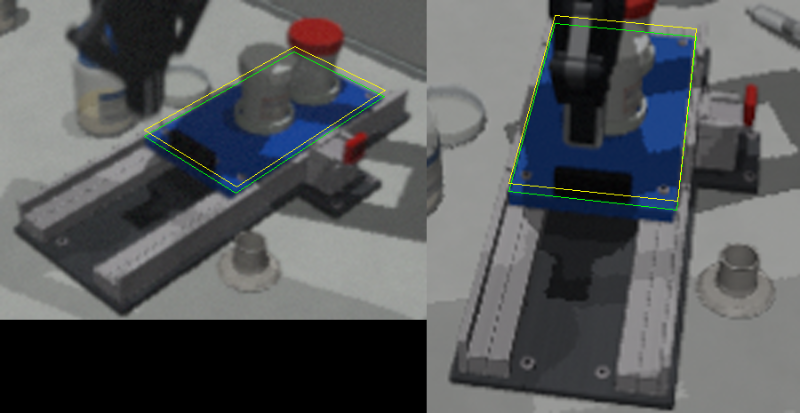

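The board matches the lower (green) outline at both the rear-near and front corners, so it lies flat in its seat, and both cups are upright. Now I go round the near side to the thumb.

Emit:
{"api": "step_arm", "payload": {"plan": [[-36, 0, -10, 0, 0, 0, 0], [-72, 0, -10, 0, 0, 0, 0], [-108, 0, -10, 0, 0, 0, 0], [-138, 0, -10, 0, 0, 0, 0], [-138, 36, -10, 0, 0, 0, 0]]}}

```text
clock: 6.17
position: [0.3989, 0.2063, 0.1437]
tcp_rot: [-0.001, 1.0, -0.007, -0.002]
ft_force: [1.8, -0.6, -0.1]
gripper_width: -0.0001
grip_force: 0.0
```

Emit:
{"api": "step_arm", "payload": {"plan": [[0, 36, 0, 0, 0, 0, 0], [0, 72, 0, 0, 0, 0, 0], [0, 108, 0, 0, 0, 0, 0], [0, 113, 0, 0, 0, 0, 0], [0, 113, 0, 0, 0, 0, 0]]}}

```text
clock: 6.58
position: [0.4027, 0.0876, 0.1442]
tcp_rot: [0.0, 1.0, -0.013, -0.0]
ft_force: [0.1, 0.6, -0.0]
gripper_width: -0.0
grip_force: 0.0
```

```bash
python3 - <<'E'
from bench import monitor, optics
from h import *
p=np.load('p.npy'); o=monitor.get_obs(); P=o['position']
d=P-[p[0],p[1],0]; c,s=np.cos(p[2]),np.sin(p[2]); print(o['clock'],P,'dock',c*d[0]+s*d[1],-s*d[0]+c*d[1],o['joints'])
k=optics.read_camera('wrist'); im=cv2.resize(k['img'],None,fx=1.5,fy=1.5)
for q in ([-.1,-.03,.063],[-.1,-.018,.063],[-.1,-.042,.063],[-.09,-.03,.051]):
    u=proj(k,d2w(p,q))[0]*1.5; print(u.round()); cv2.circle(im,tuple(map(int,u)),3,(0,255,255),1)
cv2.imwrite('pics/w2.png',im)
E
```

```text
6.5833 [0.40267544 0.08760488 0.14417446] dock -0.13834444498400147 -0.031157383857987032 [ 1.12386868e-01  1.98010226e-01  1.97043742e+00 -1.04283758e-03
  9.73587536e-01  1.70968420e+00]
[375. 236.]
[352. 237.]
[399. 236.]
[376. 215.]
```

View pics/w2.png

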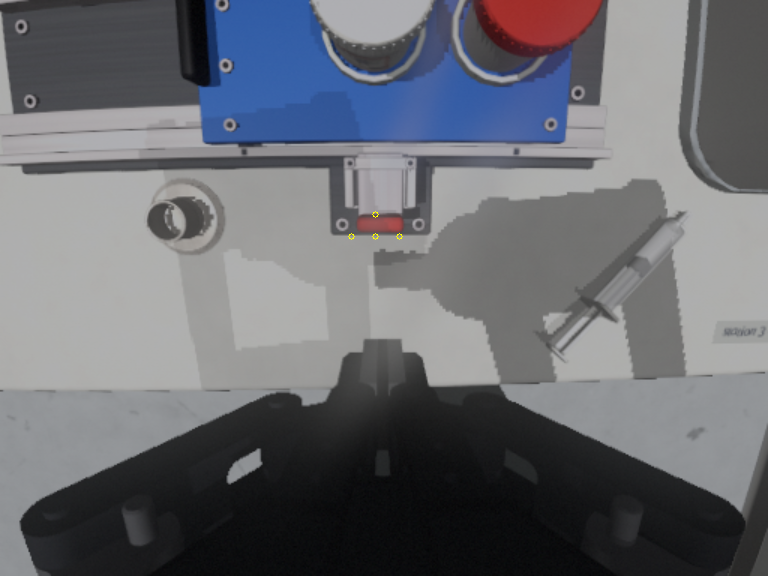

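The thumb is centred at px (380,224), in line with the fingertips at x≈382. I lower to tip z≈54 mm, just above the 51 mm housing.

Emit:
{"api": "step_arm", "payload": {"plan": [[0, 0, 30, 0, 0, 0, 0], [0, 0, 60, 0, 0, 0, 0], [0, 0, 76, 0, 0, 0, 0], [0, 0, 76, 0, 0, 0, 0], [0, 0, 76, 0, 0, 0, 0]]}}

```text
clock: 7.05
position: [0.4026, 0.0904, 0.0676]
tcp_rot: [0.0, 1.0, -0.01, -0.001]
ft_force: [-0.7, -0.3, 0.4]
gripper_width: -0.0
grip_force: 0.0
```

Emit:
{"api": "step_arm", "payload": {"plan": [[4, 0, 0, 0, 0, 0, 0], [8, 0, 0, 0, 0, 0, 0], [12, 0, 0, 0, 0, 0, 0], [16, 0, 0, 0, 0, 0, 0], [20, 0, 0, 0, 0, 0, 0]]}}

```text
clock: 7.47
position: [0.4244, 0.0891, 0.069]
tcp_rot: [-0.0, 1.0, -0.011, 0.001]
ft_force: [-0.3, 0.3, 0.6]
gripper_width: -0.0
grip_force: 0.0
```

Emit:
{"api": "step_arm", "payload": {"plan": [[4, 0, 1, 0, 0, 0, 0], [8, 0, 1, 0, 0, 0, 0], [12, 0, 1, 0, 0, 0, 0], [16, 0, 1, 0, 0, 0, 0]]}}

```text
clock: 7.8
position: [0.438, 0.0885, 0.067]
tcp_rot: [0.0, 1.0, -0.011, -0.001]
ft_force: [-2.8, -0.4, 1.9]
gripper_width: 0.0002
grip_force: 1.4
```

Emit:
{"api": "step_arm", "payload": {"plan": [[3, 0, 0, 0, 0, 0, 0], [6, 0, 0, 0, 0, 0, 0], [9, 0, 0, 0, 0, 0, 0]]}}

```text
clock: 8.05
position: [0.4477, 0.0882, 0.067]
tcp_rot: [0.0, 1.0, -0.011, -0.001]
ft_force: [-2.8, -1.0, 0.7]
gripper_width: 0.0004
grip_force: 1.3
```

Emit:
{"api": "step_arm", "payload": {"plan": [[3, 0, 0, 0, 0, 0, 0], [6, 0, 0, 0, 0, 0, 0]]}}

```text
clock: 8.22
position: [0.4539, 0.0881, 0.067]
tcp_rot: [0.0, 1.0, -0.011, -0.0]
ft_force: [-2.1, -0.7, 0.1]
gripper_width: -0.0003
grip_force: 1.3
```

Emit:
{"api": "step_arm", "payload": {"plan": [[2, 0, 0, 0, 0, 0, 0], [4, 0, 0, 0, 0, 0, 0]]}}

```text
clock: 8.38
position: [0.4559, 0.088, 0.0669]
tcp_rot: [0.0, 1.0, -0.011, -0.002]
ft_force: [-9.1, -0.0, 7.4]
gripper_width: 0.0001
grip_force: 4.6
```

Emit:
{"api": "step_arm", "payload": {"plan": [[2, 0, 0, 0, 0, 0, 0], [2, 0, 0, 0, 0, 0, 0], [2, 0, 0, 0, 0, 0, 0]]}}

```text
clock: 8.63
position: [0.4559, 0.0881, 0.0668]
tcp_rot: [0.0, 1.0, -0.011, -0.004]
ft_force: [-9.6, 0.2, 5.8]
gripper_width: -0.0002
grip_force: 4.6
```

Emit:
{"api": "step_arm", "payload": {"plan": [[-3, 0, 0, 0, 0, 0, 0], [-15, 0, 0, 0, 0, 0, 0], [-40, 0, 0, 0, 0, 0, 0], [-40, 0, -40, 0, 0, 0, 0], [-40, 0, -80, 0, 0, 0, 0]]}}

```text
clock: 9.05
position: [0.4149, 0.0887, 0.1455]
tcp_rot: [0.0, 1.0, -0.011, -0.004]
ft_force: [2.3, -0.5, -0.6]
gripper_width: -0.0002
grip_force: 0.0
```

```bash
python3 - <<'E'
from bench import monitor, optics
from h import *
p=np.load('p.npy')
k=optics.read_camera('wrist'); cv2.imwrite('pics/w3.png',cv2.resize(k['img'],None,fx=1.5,fy=1.5)); print(monitor.get_obs()['ft_force'])
for x in(-.1,-.076): print(proj(k,d2w(p,[x,-.03,.063]))[0]*1.5)
E
```

```text
[3.6488799  0.27148327 3.9579427 ]
[378.5547349  258.39796934]
[378.47212764 211.23733117]
```

View pics/w3.png

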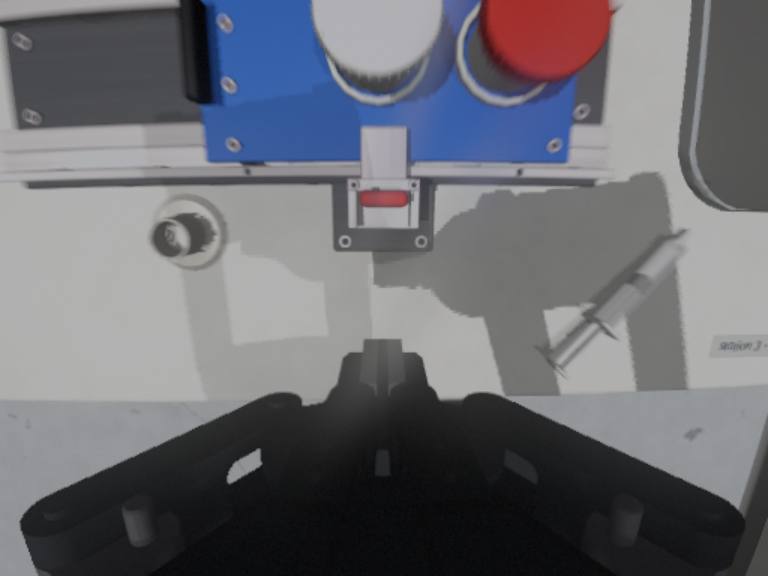

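The blade at (385,145) now lies over the board edge. The thumb has moved the full 24 mm, both cups stand, and the arm is clear.

Emit:
{"api": "step_arm", "payload": {"plan": [[0, 0, 0, 0, 0, 0, 0], [0, 0, 0, 0, 0, 0, 0], [0, 0, 0, 0, 0, 0, 0]]}}

```text
clock: 9.35
position: [0.4199, 0.0891, 0.147]
tcp_rot: [-0.0, 1.0, -0.011, 0.0]
ft_force: [-0.3, 0.5, -0.4]
gripper_width: -0.0
grip_force: 0.0
```

```bash
python3 -c "
from bench import close_job
print(close_job())"
```

```text
the job is handed in; nothing more can be done
None
```

The carrier is docked flat in its seat, the lock bolt is pushed all the way in over the board's edge, both cups are upright, and the job was handed in at about 9.4 s; the hand-in gave no verdict, so this rests on camera and force checks.

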